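# Move the battery pack from the charger to the data logger

## Robot

A 6-joint arm with a two-finger parallel gripper is mounted at the origin on a cart in front of the work surface, level with it; the furniture and walls round the work are solid. World frame = base frame: x ahead of the robot, y to its left, z up, the work surface at z = 0. Lengths are in mm, angles in degrees, forces in N, time in s.
With the tool pointing down it reaches from about 275 to 725 mm from the base axis. Payload 15.9 kg.
Tool frame: the origin (TCP) lies at the very end of the fingers, on their centre line; the grasp point (between the pads) lies manip.grip_point_offset behind it (manip.grip_point_offset is the distance from the TCP to the grasp point, in mm); z points along the fingers, y is the line along which they close (so a half turn about z gives the same grasp; the last joint's range is limited). The gripper opens to 85 mm and grips with 20 to 120 N. Pads are 22 mm wide; open, the fingers measure 114 mm over their backs; the gripper's body (76 mm by 85 mm) begins 54 mm behind the grasp point. The pads swing forward as they close: fully open they stand 13 mm farther back than shut.
Start: joints at [66.119, 12.198, -1.971, 75.831, 0, 90], TCP at [202.411, 457.182, 231.306] pointing down, gripper open.
Joint ranges: [-170.91, 170.91], [-42.67, 98.43], [-65.05, 77.54], [-120.47, 116.71], [-90, 82.35], [-180, 180]. Speed limits (degrees/s): [108.29, 108.29, 136.94, 147.25, 180, 180].

## Interface

Orientations are given as [roll, pitch, yaw] about the fixed x, y, z axes, in that order (R = Rz(yaw) Ry(pitch) Rx(roll)).
In Python, from workcell import manip, snapshot gives the robot as it stands.
- The arm moves only by the tool jog_arm, never from a script. Its argument "steps" is a list of rows, each an object of numbers: "x", "y", "z": the shift along the world's x, y, z in mm; "wx", "wy", "wz": the turn, a rotation vector about the world's x, y, z in degrees; "fingers": the opening, from -1 (shut) to 1 (fully open). In form: [{"x": .., "y": .., "z": .., "wx": .., "wy": .., "wz": .., "fingers": ..}, ...]. A call has 1 to 10 rows; each row shifts and turns the commanded pose from where the row before left it; what a row does not reach is not made up. A row lasts 1/12 s, in which the tool goes at most 41.7 mm and 7.16 degrees, less where a joint would pass 70% of its speed; a pose out of reach is approached as far as the arm can. A call is refused whole if a number of a shift passes 41.7 or a number of a turn 7.16, either way. A call with a gripper value outside its range is refused whole. The fingers move at their own pace and stop on an object; "grip_force" is the grip in N (left out, the last holds). Time passes only in rows, so rows that do not move let the fingers close. It gives the time, the measured TCP pose, the force, the opening and the grip force at its end, in the units of the state.
- manip.sense(): the state, without advancing time (a new reading comes with each control period).
- snapshot(name): name is "side" or "top"; returns a dict with "pixels" (384x512x3 uint8, red, green, blue), "intrinsics" (3x3 intrinsics, pixels), "world_from_camera" (4x4, takes a point from camera to world coordinates). Camera axes: x right, y up, looking along -z (the intrinsics and any distortion apply to the point x, -y, -z); pixel columns grow to the right and rows downward; lengths in mm; the calibration is good to about 2 mm. A picture is of the moment at which its call begins. There is no depth.
- manip.sign_off(): hands the job in; it is judged then, once.
The state is a dict: "time_s": time; "joint_pos": joint angles; "joint_vel": joint speeds; "joint_efforts": joint torques, N m; "position": TCP position; "eef_rot": TCP orientation; "force": force on the tool from outside, world axes, zero at the start; "moment": the same for the moment, N m; "finger_gap": opening from 0.0 (shut) to 1.0 (fully open); "finger_force": force on a finger pad.
Only numpy, scipy, OpenCV 4.12 (cv2) and the standard library are available. Lean on these libraries where they do the work, as an engineer would, in place of code of your own. Each camera call takes 0.05 s, during which the arm holds its last target. There are 200 camera calls.

## Task

The battery pack on the grey charger is full. Press the charger's red catch button to release the pack, slide it off the charger, then slide it onto the blue data logger's rails until the logger's spring catch clicks up and holds it, and let go. Push gently: do not ram the pack against the stop or force anything, and leave the other things on the bench alone.

Things in the scene. Friction and masses are not known exactly. Their poses are not given: they have to be found in the camera images.
- pack: Battery pack, 0.2 to 0.3 kg: bottom plate 70 (x) x 62 (y) x 6 mm whose side flanges run under the rails' lips, black body 70 x 48 mm up to z = 24, orange grip rib on top. Origin: centre of its underside; +x is its leading end, z up. It goes on only +x end first. At the start it sits latched on the charger, axes parallel to the charger's.
- pack_grip (a point): Grip point of the pack, at pack x = 0, y = 0, z = 48 mm. The orange rib is 50 (x) x 24 (y) mm, from z = 24 to 52 mm; grip it across y with the fingertips not below z = 26. On the rails the pack has only 2 mm of play: fingers that close off-centre or askew press it against a rail, so centre them on the rails' axis and grip lightly.
- pack_pocket (a point): Middle of the pocket in the pack's underside (pack x from 4 to 20 mm, 28 mm wide, 6 deep) into which a catch springs. The catch holds the bar ahead of it (x from 20 to 35).
- charger: Charging station, fixed, grey head. Origin: underside, on the bench, below the seated pack; the pack slides on along +x, off along -x; z up. Flat bed, top at z = 10 mm, x from -100 to 72, 84 wide. Rails' inner faces at y = +-33; lips over the flanges from x = -39 to 35, |y| 26 to 40, z 17.5 to 21: the pack has 2 mm of play to each side, 1.5 upward. Head from x = 37.5 to 74.5, 62 high.
- charger_mouth (a point): Point on the charger's bed at x = -80, y = 0, z = 10 mm. With its origin at charger x = -76 or less the pack is clear of the lips and can be lifted or set on the bed. Flared side guides, 21.5 high, narrow from y = +-41 at x = -62 to +-33 mm at x = -29.
- charger_home (a point): Where the seated pack's origin is: charger x = 0, y = 0, z = 10 mm. A sprung ejector plate in the head (about 6 N here) pushes the pack off along -x by 15 to 30 mm while the catch is held down; once it is out by 5 mm or more the catch cannot hold it again when let up.
- charger_catch (a joint): Travel in m of the charger's catch with its red button: 0 = up (holding), 0.0075 = fully down; the pack comes free at 0.0055 or more. Spring of 3 N rising to 5 N, plus about 2 N of rubbing while the pack is held.
- charger_button (a point): Centre of the top of the charger's red catch button, 30 (along the rail) x 22 mm, a push button beside the rails at charger x = 14, y = +60, z = 30 mm; it is pressed straight down (7.5 mm to its stop).
- logger: Data logger, fixed, with the same bed (but 16 mm longer behind), rails, lips, mouth guides, axes and origin as the charger; blue head with a small screen, yellow catch button. Its head, which carries catch, ejector and end stop, is clamped anywhere from 10 mm before to 14 mm beyond the nominal place along x. The setting is not listed: it must be felt, or the catch watched.
- logger_mouth (a point): Point on the logger's bed at x = -80, y = 0, z = 10 mm: a pack whose origin is set down here stands in the flared mouth, clear of the lips, 80 mm before the nominal home.
- logger_home (a point): Nominal home of the pack's origin, logger x = 0, y = 0, z = 10 mm; truly it clicks somewhere from x = -10 to +14, and 2.5 mm beyond the click is the hard stop. The pack meets the catch's ramp 27 mm before home and the ejector plate 18 mm before. The push grows to about 8 to 12 N; over 25 N between pack and station is ramming.
- logger_catch (a joint): Travel in m of the logger's catch: 0 = up (before the pack reaches it, and again after the click), 0.003 to 0.005 while the pack's front bar holds it down. No need to touch its yellow button. After the click it and the ejector hold the pack.
- beaker: Glass beaker, 67 x 61 mm, 80 high, loose bystander. Origin: centre of its underside.
- bottle: Small amber reagent bottle, 54 mm across, 98 high, loose bystander behind the work. Origin: centre of its underside.

How it is judged:
By the outcome, as a careful person would: the job done as asked, in the order asked, and still so for the second after the job is handed in, with the robot touching nothing.
It also fails if it takes over 72 s, if anything falls off the work surface, if the arm or the gripper's body presses on something with over 40 N, if the wrist force passes 120 N, or if a joint passes its speed limit or range.

## Working session

There is one attempt and no reset: what is moved stays moved. The work goes in short steps, Python scripts to look and compute and a tool call to move; the robot and the scene stay as the last step left them, time stands still between calls to the robot, and variables do not carry over. Pictures are saved under pics/ and viewed, at most 10 in all, crops included, and the job is handed in when it is done.

Besides the shell and the picture viewer there is one more tool, called by a JSON object that holds its "name" and its "arguments". jog_arm: Moves the arm, as the interface text tells. Its arguments: {"type":"object","properties":{"steps":{"type":"array"},"grip_force":{"type":"number"}},"required":["steps"]}

```bash
mkdir -p pics; ls; python3 - <<'E'
from workcell import manip, snapshot
import cv2,numpy as np
print(manip.sense(), manip.grip_point_offset)
for n in("top","side"):
    s=snapshot(n); cv2.imwrite(f"pics/{n}0.png",cv2.resize(s["pixels"][:,:,::-1],(800,600),interpolation=cv2.INTER_CUBIC))
    np.savez(f"{n}0.npz",**s); print({k:v for k,v in s.items() if k!="pixels"})
E
```

```text
pics
{'time_s': 0.0, 'joint_pos': array([ 6.61169097e+01,  1.22233832e+01, -2.00740939e+00,  7.58313419e+01,
        1.01951496e-03,  8.99994565e+01]), 'joint_vel': array([-0.04203352,  0.01376089,  0.07387868, -0.03655728, -0.00251188,
        0.09004674]), 'joint_efforts': array([ 5.21826787e-04, -6.86165071e+01,  4.87118697e+01,  1.73841702e-02,
       -2.78662073e-04, -6.37005030e-06]), 'position': array([202.29591793, 456.88453586, 230.83429965]), 'eef_rot': array([-1.79937865e+02, -1.02010371e-03,  1.56117452e+02]), 'force': array([-0.09076614, -0.35175483,  0.87331054]), 'moment': array([0.007295  , 0.00608585, 0.03303669]), 'finger_force': 0.0, 'finger_gap': 0.9988469704559217} 18.700000000000003
{'intrinsics': array([[433.65078837,   0.        , 255.11685766],
       [  0.        , 433.65078837, 190.74491105],
       [  0.        ,   0.        ,   1.        ]]), 'world_from_camera': array([[-2.24232094e-02,  9.98508709e-01, -4.97750704e-02,
         4.98684222e+02],
       [-9.99666592e-01, -2.17559992e-02,  1.39061307e-02,
        -2.05505850e+02],
       [ 1.28024862e-02,  5.00702951e-02,  9.98663638e-01,
         1.31243521e+03],
       [ 0.00000000e+00,  0.00000000e+00,  0.00000000e+00,
         1.00000000e+00]])}
{'intrinsics': array([[351.55341895,   0.        , 257.81893757],
       [  0.        , 351.55341895, 187.78143828],
       [  0.        ,   0.        ,   1.        ]]), 'world_from_camera': array([[ 8.25187230e-01,  2.25950115e-01, -5.17699314e-01,
         9.98445284e+01],
       [-5.64409275e-01,  2.93243539e-01, -7.71654325e-01,
        -9.05596111e+02],
       [-2.25434048e-02,  9.28953590e-01,  3.69509164e-01,
         3.89800017e+02],
       [ 0.00000000e+00,  0.00000000e+00,  0.00000000e+00,
         1.00000000e+00]])}
```

View pics/top0.png

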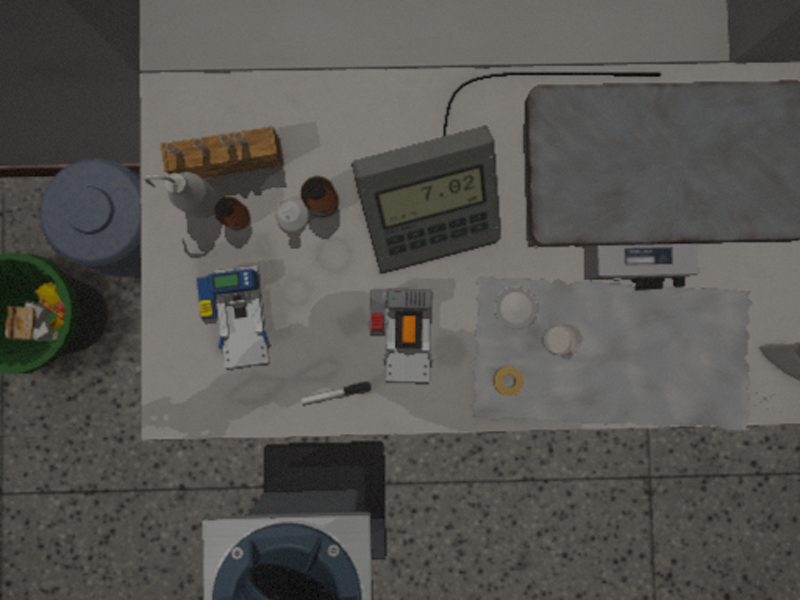

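View pics/side0.png

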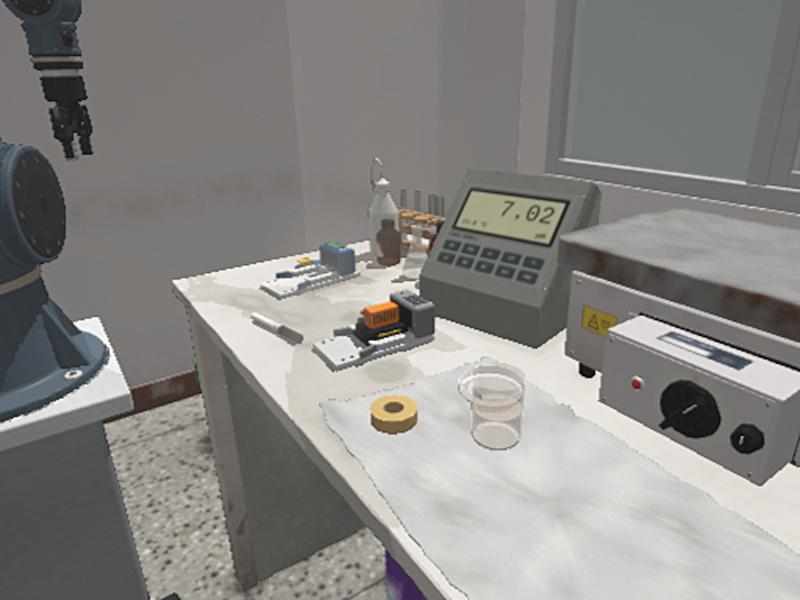

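The top view shows the logger (blue head, about (235,300) at 800x600) and the charger (about (407,335), red button at (377,321)). Both rails run roughly along world +x. The bottles are behind the logger. I'll enlarge both stations.

```bash
python3 - <<'E'
import cv2,numpy as np
p=np.load("top0.npz")["pixels"][:,:,::-1]
def crop(c0,r0,w,h,k):
    im=cv2.resize(p[r0:r0+h,c0:c0+w],None,fx=k,fy=k,interpolation=cv2.INTER_CUBIC)
    for c in range(0,w,10): cv2.putText(im,str(c0+c),(c*k,9),0,.35,(0,0,255),1); cv2.line(im,(c*k,10),(c*k,16),(0,0,255),1)
    for r in range(0,h,10): cv2.putText(im,str(r0+r),(0,r*k+4),0,.35,(0,0,255),1)
    return im
a=crop(120,165,57,74,7);b=crop(232,180,52,70,7)
b=cv2.copyMakeBorder(b,0,a.shape[0]-b.shape[0],10,0,0)
cv2.imwrite("pics/crop1.png",np.hstack([a,b]))
E
```

```text
(no output)
```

View pics/crop1.png

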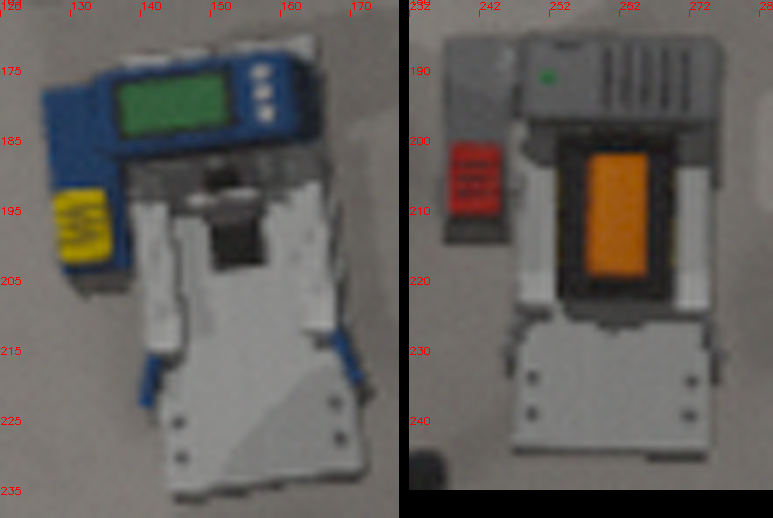

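The crop shows clear corners of the rib, red button, lips, bed end and bed holes. I'll fit each station's pose to them by reprojection.

```bash
cat > h.py <<'E'
import numpy as np
def proj(s,P):
    T=np.linalg.inv(s["world_from_camera"]);K=s["intrinsics"]
    c=P@T[:3,:3].T+T[:3,3]; q=np.c_[c[:,0],-c[:,1],-c[:,2]]@K.T
    return q[:,:2]/q[:,2:]
def place(p,L):
    a=np.radians(p[2]);c,s_=np.cos(a),np.sin(a)
    return np.c_[p[0]+c*L[:,0]-s_*L[:,1],p[1]+s_*L[:,0]+c*L[:,1],L[:,2]]
E
python3 - <<'E'
import numpy as np
from h import *
from scipy.optimize import least_squares
s=dict(np.load("top0.npz"))
def run(name,L,uv,u0,c0,r0,x0,free=()):
    L=np.array(L,float);px=(np.array(uv)+.5-[u0,0])/7-.5+[c0,r0]
    def res(p):
        M=L.copy()
        for i,(idx,col,sg) in enumerate(free):
            for j,g in zip(idx,sg): M[j,col]+=g*p[3+i]
        return (proj(s,place(p,M))-px).ravel()
    r=least_squares(res,x0+[0]*len(free),loss="soft_l1",x_scale=1.)
    print(name,r.x.round(2));print(r.fun.reshape(-1,2).round(2).tolist())
run("charger",[[25,12,62],[25,-12,62],[-25,-12,62],[-25,12,62],
 [29,71,30],[29,49,30],[-1,49,30],[-1,71,30],[-100,42,10],[-100,-42,10],[-39,40,21],[-39,-26,21],[-39,-40,21],
 [-70,34,10],[-70,-34,10],[-85,34,10],[-85,-34,10]],
 [(588,153),(648,153),(648,277),(586,277),(450,145),(501,145),(501,215),(450,215),(513,449),(708,452),(517,303),(676,308),(710,308),
 (533,377),(691,381),(532,414),(690,416)],409,232,180,[450,-200,0],
 [([13,14],0,[1,1]),([15,16],0,[1,1]),([13,14,15,16],1,[1,-1,1,-1])])
run("logger",[[-116,42,10],[-116,-42,10],[-39,40,21],[-39,26,21],[-39,-26,21],[-39,-40,21],
 [-86,34,10],[-86,-34,10],[-101,34,10],[-101,-34,10],
 [29,71,30],[29,49,30],[-1,49,30],[-1,71,30]],
 [(171,496),(368,470),(147,350),(181,352),(303,334),(337,328),(179,422),(335,403),(181,458),(341,438),(53,190),(105,190),(113,260),(62,263)],0,120,165,[450,100,8],
 [([6,7],0,[1,1]),([8,9],0,[1,1]),([6,7,8,9],1,[1,-1,1,-1]),([10,11,12,13],0,[1]*4)])
E
```

```text
charger [ 5.0432e+02 -2.3989e+02 -2.2900e+00  1.3000e-01 -2.1000e-01 -2.2000e-01]
[[0.29, 0.08], [0.04, 0.23], [-0.25, -0.12], [0.28, -0.26], [-0.12, -0.21], [0.04, -0.08], [-0.15, 0.08], [-0.32, -0.05], [-0.07, -0.12], [0.16, -0.08], [0.39, 0.38], [-0.12, 0.05], [-0.27, 0.13], [0.01, 0.09], [0.0, -0.09], [0.06, -0.05], [0.06, 0.05]]
logger [ 5.4336e+02  8.0710e+01  5.6500e+00  1.4380e+01  1.4160e+01 -1.8000e-01
  1.1900e+00]
[[-0.09, 4.6], [-0.16, 4.87], [0.29, -0.3], [0.14, -1.15], [0.19, -0.7], [0.04, -0.41], [-0.11, 0.01], [0.17, -0.02], [0.15, -0.05], [-0.12, 0.05], [-0.06, 0.53], [-0.05, -0.37], [-0.1, -0.27], [-0.27, 0.2]]
```

```bash
python3 - <<'E'
import numpy as np
from h import *
from scipy.optimize import least_squares
s=dict(np.load("top0.npz"))
L=np.array([[-100,42,10],[-100,-42,10],[-39,40,21],[-39,26,21],[-39,-26,21],[-39,-40,21],
 [-70,33.8,10],[-70,-33.8,10],[-85.1,33.8,10],[-85.1,-33.8,10],
 [29,71,30],[29,49,30],[-1,49,30],[-1,71,30]],float)
uv=[(171,496),(368,470),(147,350),(181,352),(303,334),(337,328),(179,422),(335,403),(181,458),(341,438),(53,190),(105,190),(113,260),(62,263)]
px=(np.array(uv)+.5)/7-.5+[120,165]
def res(p):
    M=L.copy();M[10:,0]+=p[3];return (proj(s,place(p,M))-px).ravel()
r=least_squares(res,[540,80,6,0],loss="soft_l1");J=np.linalg.inv(r.jac.T@r.jac)
print(r.x.round(2),np.sqrt(np.diag(J)).round(2)*.2);print(r.fun.reshape(-1,2).round(2).tolist())
C=[504.3,-239.9,-2.3]
print("button",place(C,np.array([[14,60,30],[0,0,58],[-80,0,58.]])).round(1))
print("logger mouth,home",place(r.x,np.array([[-80,0,58],[0,0,58.],[15,0,58]])).round(1))
E
```

```text
[541.57  80.54   5.85   3.2 ] [0.194 0.206 0.178 0.422]
[[-0.49, -0.12], [-0.58, 0.07], [0.4, 0.35], [0.26, -0.52], [0.3, -0.13], [0.15, 0.14], [-0.02, 0.1], [0.25, -0.01], [0.26, -0.0], [-0.03, 0.02], [-0.1, 0.55], [-0.09, -0.37], [-0.11, -0.29], [-0.27, 0.21]]
button [[ 520.7 -180.5   30. ]
 [ 504.3 -239.9   58. ]
 [ 424.4 -236.7   58. ]]
logger mouth,home [[462.   72.4  58. ]
 [541.6  80.5  58. ]
 [556.5  82.1  58. ]]
```

{"name": "jog_arm", "arguments": {"steps": [{"x": 14.5,"y": -29,"wz": -7.1,"fingers": -1},{"x": 14.5,"y": -29,"wz": -7.1},{"x": 14.5,"y": -29,"wz": -7.1},{"x": 14.5,"y": -29,"wz": -7.1},{"x": 14.5,"y": -29,"wz": -7.1},{"x": 14.5,"y": -29,"wz": -7.1},{"x": 14.5,"y": -29,"wz": -7.1},{"x": 14.5,"y": -29,"wz": -7.1},{"x": 14.5,"y": -29,"wz": -7.1},{"x": 14.5,"y": -29,"wz": -7.1}]}}

```text
validation failed for argument at $.st...
```

{"name": "jog_arm", "arguments": {"steps": [{"x": 14.5,"y": -29,"wz": -7.1},{"x": 14.5,"y": -29,"wz": -7.1},{"x": 14.5,"y": -29,"wz": -7.1},{"x": 14.5,"y": -29,"wz": -7.1},{"x": 14.5,"y": -29,"wz": -7.1},{"x": 14.5,"y": -29,"wz": -7.1},{"x": 14.5,"y": -29,"wz": -7.1},{"x": 14.5,"y": -29,"wz": -7.1},{"x": 14.5,"y": -29,"wz": -7.1},{"x": 14.5,"y": -29,"wz": -7.1}]}}

```text
validation failed for argument at $.st...
```

{"name": "jog_arm", "arguments": {"steps": [{"x": 14.5,"y": -29.0,"z": 0.0,"wx": 0.0,"wy": 0.0,"wz": -7.1,"fingers": -1.0}]}}

```text
time_s: 0.18
position: [215.8, 430.4, 230.5]
eef_rot: [-180.0, -0.1, 149.3]
force: [0.8, 0.2, -0.6]
finger_gap: 0.887
finger_force: 0.0
```

All keys are needed in every row.

{"name": "jog_arm", "arguments": {"steps": [{"x": 14.5,"y": -29,"z": 0,"wx": 0,"wy": 0,"wz": -7.1,"fingers": -1},{"x": 14.5,"y": -29,"z": 0,"wx": 0,"wy": 0,"wz": -7.1,"fingers": -1},{"x": 14.5,"y": -29,"z": 0,"wx": 0,"wy": 0,"wz": -7.1,"fingers": -1},{"x": 14.5,"y": -29,"z": 0,"wx": 0,"wy": 0,"wz": -7.1,"fingers": -1},{"x": 14.5,"y": -29,"z": 0,"wx": 0,"wy": 0,"wz": -7.1,"fingers": -1},{"x": 14.5,"y": -29,"z": 0,"wx": 0,"wy": 0,"wz": -7.1,"fingers": -1},{"x": 14.5,"y": -29,"z": 0,"wx": 0,"wy": 0,"wz": -7.1,"fingers": -1},{"x": 14.5,"y": -29,"z": 0,"wx": 0,"wy": 0,"wz": -7.1,"fingers": -1},{"x": 14.5,"y": -29,"z": 0,"wx": 0,"wy": 0,"wz": -7.1,"fingers": -1},{"x": 14.5,"y": -29,"z": 0,"wx": 0,"wy": 0,"wz": -7.1,"fingers": -1}]}}

```text
time_s: 1.02
position: [362.1, 136.6, 231.2]
eef_rot: [-180.0, 0.0, 77.7]
force: [0.8, 1.3, 1.0]
finger_gap: 0.003
finger_force: 0.0
```

{"name": "jog_arm", "arguments": {"steps": [{"x": 14.5,"y": -29,"z": 0,"wx": 0,"wy": 0,"wz": -7.1,"fingers": -1},{"x": 14.5,"y": -29,"z": 0,"wx": 0,"wy": 0,"wz": -7.1,"fingers": -1},{"x": 14.5,"y": -29,"z": 0,"wx": 0,"wy": 0,"wz": -7.1,"fingers": -1},{"x": 14.5,"y": -29,"z": 0,"wx": 0,"wy": 0,"wz": -7.1,"fingers": -1},{"x": 14.5,"y": -29,"z": 0,"wx": 0,"wy": 0,"wz": -7.1,"fingers": -1},{"x": 14.5,"y": -29,"z": 0,"wx": 0,"wy": 0,"wz": -7.1,"fingers": -1},{"x": 14.5,"y": -29,"z": 0,"wx": 0,"wy": 0,"wz": -7.1,"fingers": -1},{"x": 14.5,"y": -29,"z": 0,"wx": 0,"wy": 0,"wz": -7.1,"fingers": -1},{"x": 14.5,"y": -29,"z": 0,"wx": 0,"wy": 0,"wz": -7.1,"fingers": -1},{"x": 14.5,"y": -29,"z": 0,"wx": 0,"wy": 0,"wz": -7.1,"fingers": -1}]}}

```text
time_s: 1.85
position: [507.2, -153.5, 231.0]
eef_rot: [-180.0, 0.0, 6.7]
force: [0.9, 1.0, -0.2]
finger_gap: -0.001
finger_force: 0.0
```

{"name": "jog_arm", "arguments": {"steps": [{"x": 6.7,"y": -13.5,"z": -20,"wx": 0,"wy": 0,"wz": -4.5,"fingers": -1},{"x": 6.7,"y": -13.5,"z": -30,"wx": 0,"wy": 0,"wz": -4.5,"fingers": -1},{"x": 0,"y": 0,"z": -40,"wx": 0,"wy": 0,"wz": 0,"fingers": -1},{"x": 0,"y": 0,"z": -40,"wx": 0,"wy": 0,"wz": 0,"fingers": -1},{"x": 0,"y": 0,"z": -35,"wx": 0,"wy": 0,"wz": 0,"fingers": -1},{"x": 0,"y": 0,"z": -20,"wx": 0,"wy": 0,"wz": 0,"fingers": -1},{"x": 0,"y": 0,"z": -6,"wx": 0,"wy": 0,"wz": 0,"fingers": -1},{"x": 0,"y": 0,"z": 0,"wx": 0,"wy": 0,"wz": 0,"fingers": -1}]}}

```text
time_s: 2.52
position: [519.2, -178.4, 39.0]
eef_rot: [-179.9, 0.2, -2.0]
force: [0.1, -0.2, 0.4]
finger_gap: -0.0
finger_force: 0.0
```

```bash
python3 - <<'E'
from workcell import manip, snapshot
import cv2,numpy as np
from h import proj
s=snapshot("side");p=s["pixels"][:,:,::-1]
print(proj(s,np.array([[520.7,-180.5,30],[504.3,-239.9,62]])))
a=cv2.resize(p[150:250,170:300],None,fx=6,fy=6,interpolation=cv2.INTER_CUBIC)
cv2.imwrite("pics/side1.png",a)
E
```

```text
[[237.02141854 198.02100904]
 [243.41703537 195.24109457]]
```

View pics/side1.png

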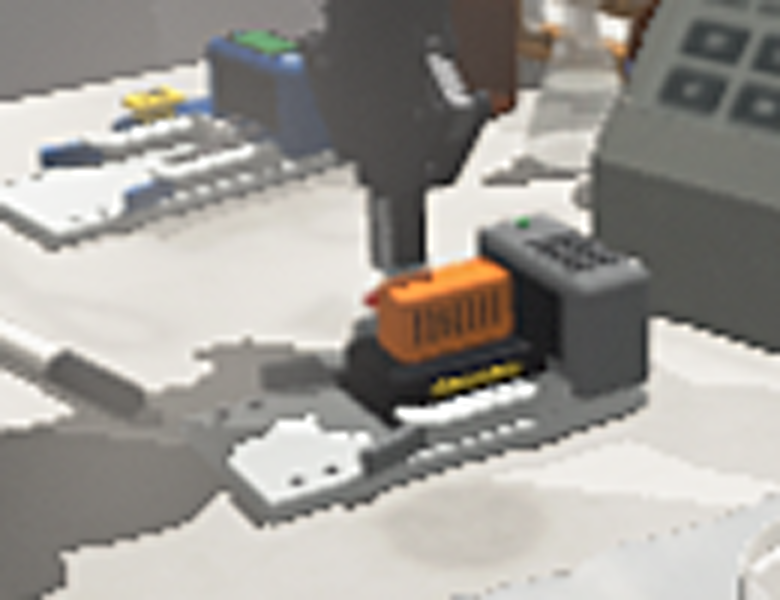

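The side crop shows the closed fingers just behind the rib, directly over the red button (at about (375,298) in the crop). I'll press now.

{"name": "jog_arm", "arguments": {"steps": [{"x": 1,"y": -2,"z": -4,"wx": 0,"wy": 0,"wz": 0,"fingers": -1},{"x": 0,"y": 0,"z": -4,"wx": 0,"wy": 0,"wz": 0,"fingers": -1},{"x": 0,"y": 0,"z": -2,"wx": 0,"wy": 0,"wz": 0,"fingers": -1},{"x": 0,"y": 0,"z": -2,"wx": 0,"wy": 0,"wz": 0,"fingers": -1},{"x": 0,"y": 0,"z": -2,"wx": 0,"wy": 0,"wz": 0,"fingers": -1},{"x": 0,"y": 0,"z": -1,"wx": 0,"wy": 0,"wz": 0,"fingers": -1},{"x": 0,"y": 0,"z": 0,"wx": 0,"wy": 0,"wz": 0,"fingers": -1}]}}

```text
time_s: 3.15
position: [521.4, -180.8, 25.3]
eef_rot: [180.0, -0.0, -2.0]
force: [0.8, 0.2, 2.8]
finger_gap: 0.001
finger_force: 1.2
```

{"name": "jog_arm", "arguments": {"steps": [{"x": 0,"y": 0,"z": -1,"wx": 0,"wy": 0,"wz": 0,"fingers": -1},{"x": 0,"y": 0,"z": -1,"wx": 0,"wy": 0,"wz": 0,"fingers": -1},{"x": 0,"y": 0,"z": 0,"wx": 0,"wy": 0,"wz": 0,"fingers": -1},{"x": 0,"y": 0,"z": 0,"wx": 0,"wy": 0,"wz": 0,"fingers": -1}]}}

```text
time_s: 3.48
position: [521.4, -180.8, 23.4]
eef_rot: [180.0, -0.0, -2.0]
force: [1.4, 0.0, 3.6]
finger_gap: 0.002
finger_force: 2.1
```

```bash
cat > rib.py <<'E'
import numpy as np,cv2
from workcell import manip,snapshot
from scipy.optimize import least_squares
from h import *
def orange(z=62):
    s=snapshot("top");hsv=cv2.cvtColor(s["pixels"],cv2.COLOR_RGB2HSV)
    m=cv2.inRange(hsv,(9,190,120),(20,255,255));n,l,st,c=cv2.connectedComponentsWithStats(m)
    for i in range(1,n):
        if st[i,4]>30:
            T=s["world_from_camera"];K=s["intrinsics"]
            d=np.linalg.inv(K)@[*c[i],1];d=T[:3,:3]@[d[0],-d[1],-d[2]]
            P=T[:3,3]+d*(z-T[2,3])/d[2];print(st[i].tolist(),c[i].round(1),P.round(1))
    return s
E
python3 -c "
from rib import *
orange();print(manip.sense()['force'])"
```

```text
[ 1.49631127 -0.08788012  4.01399449]
```

```bash
python3 - <<'E'
from workcell import *
import cv2,numpy as np
t=snapshot("top")["pixels"];print(np.load("top0.npz")["pixels"][211,262],t[211:240:6,262].tolist())
s=snapshot("side")["pixels"]
a=[cv2.resize(x[150:250,170:300,::-1],(400,300)) for x in (s,)]
b=cv2.resize(t[160:260,215:315,::-1],(400,300))
cv2.imwrite("pics/press.png",np.hstack(a+[b]))
E
```

```text
[159  88  23] [[58, 68, 79], [61, 71, 80], [53, 61, 72], [29, 27, 32], [65, 65, 64]]
```

View pics/press.png

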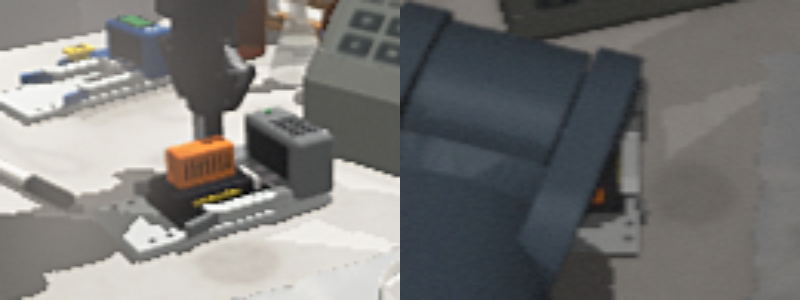

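The side crop shows the pack has popped off the head by about 20 mm. I'll raise the arm, move it aside and locate the rib.

{"name": "jog_arm", "arguments": {"steps": [{"x": 0,"y": 0,"z": 15,"wx": 0,"wy": 0,"wz": 0,"fingers": -1},{"x": 0,"y": 0,"z": 35,"wx": 0,"wy": 0,"wz": 0,"fingers": -1},{"x": 0,"y": 20,"z": 35,"wx": 0,"wy": 0,"wz": 0,"fingers": 0},{"x": -20,"y": 35,"z": 25,"wx": 0,"wy": 0,"wz": 0,"fingers": 0},{"x": -20,"y": 35,"z": 0,"wx": 0,"wy": 0,"wz": 0,"fingers": 0},{"x": -20,"y": 35,"z": 0,"wx": 0,"wy": 0,"wz": 0,"fingers": 0},{"x": -20,"y": 35,"z": 0,"wx": 0,"wy": 0,"wz": 0,"fingers": 0},{"x": 0,"y": 0,"z": 0,"wx": 0,"wy": 0,"wz": 0,"fingers": 0}]}}

```text
time_s: 4.3
position: [440.0, -20.9, 130.1]
eef_rot: [-179.9, 0.1, -1.8]
force: [1.3, -0.5, 0.5]
finger_gap: 0.499
finger_force: 0.0
```

```bash
python3 - <<'E'
from rib import *
s=orange();cv2.imwrite("pics/t.png",s["pixels"][:,:,::-1]);np.savez("top1.npz",**s)
# reference: same detector on first frame
import rib
z=dict(np.load("top0.npz"));rib.snapshot=lambda n:z
orange()
E
```

```text
[258, 211, 8, 17, 135] [261.5 218.9] [ 479.4 -239.4   62. ]
[258, 202, 8, 17, 133] [261.5 210.1] [ 504.9 -240.    62. ]
```

{"name": "jog_arm", "arguments": {"steps": [{"x": 6.5,"y": -36,"z": 0,"wx": 0,"wy": 0,"wz": -0.3,"fingers": 0.2},{"x": 6.5,"y": -36,"z": 0,"wx": 0,"wy": 0,"wz": 0,"fingers": 0.2},{"x": 6.5,"y": -36,"z": 0,"wx": 0,"wy": 0,"wz": 0,"fingers": 0.2},{"x": 6.5,"y": -36,"z": 0,"wx": 0,"wy": 0,"wz": 0,"fingers": 0.2},{"x": 6.5,"y": -36,"z": 0,"wx": 0,"wy": 0,"wz": 0,"fingers": 0.2},{"x": 6.5,"y": -36,"z": 0,"wx": 0,"wy": 0,"wz": 0,"fingers": 0.2},{"x": 0,"y": -2,"z": -15,"wx": 0,"wy": 0,"wz": 0,"fingers": 0.2},{"x": 0,"y": 0,"z": -20,"wx": 0,"wy": 0,"wz": 0,"fingers": 0.2},{"x": 0,"y": 0,"z": 0,"wx": 0,"wy": 0,"wz": 0,"fingers": 0.2}]}}

```text
time_s: 5.1
position: [480.8, -243.7, 91.7]
eef_rot: [-179.9, 0.3, -2.4]
force: [-1.0, -0.0, -1.5]
finger_gap: 0.599
finger_force: 0.0
```

{"name": "jog_arm", "arguments": {"steps": [{"x": 0,"y": 0,"z": -10,"wx": 0,"wy": 0,"wz": 0,"fingers": 0.2},{"x": 0,"y": 0,"z": -10,"wx": 0,"wy": 0,"wz": 0,"fingers": 0.2},{"x": 0,"y": 0,"z": 0,"wx": 0,"wy": 0,"wz": 0,"fingers": 0.2},{"x": 0,"y": 0,"z": 0,"wx": 0,"wy": 0,"wz": 0,"fingers": 0.2}]}}

```text
time_s: 5.43
position: [482.6, -242.8, 75.2]
eef_rot: [-180.0, 0.0, -2.3]
force: [0.1, -0.0, 0.4]
finger_gap: 0.601
finger_force: 0.0
```

{"name": "jog_arm", "arguments": {"steps": [{"x": -3.4,"y": 3.8,"z": 0,"wx": 0,"wy": 0,"wz": 0,"fingers": 0.2},{"x": 0,"y": 0,"z": -12,"wx": 0,"wy": 0,"wz": 0,"fingers": 0.2},{"x": 0,"y": 0,"z": -12,"wx": 0,"wy": 0,"wz": 0,"fingers": 0.2},{"x": 0,"y": 0,"z": -10,"wx": 0,"wy": 0,"wz": 0,"fingers": 0.2},{"x": 0,"y": 0,"z": 0,"wx": 0,"wy": 0,"wz": 0,"fingers": 0.2},{"x": 0,"y": 0,"z": 0,"wx": 0,"wy": 0,"wz": 0,"fingers": 0.2}]}}

```text
time_s: 5.93
position: [479.1, -239.0, 41.4]
eef_rot: [-180.0, 0.0, -2.3]
force: [0.0, -0.7, -0.3]
finger_gap: 0.604
finger_force: 0.0
```

{"name": "jog_arm", "arguments": {"steps": [{"x": 0,"y": 0,"z": -1,"wx": 0,"wy": 0,"wz": 0,"fingers": -0.3},{"x": 0,"y": 0,"z": 0,"wx": 0,"wy": 0,"wz": 0,"fingers": -0.5},{"x": 0,"y": 0,"z": 0,"wx": 0,"wy": 0,"wz": 0,"fingers": -1},{"x": 0,"y": 0,"z": 0,"wx": 0,"wy": 0,"wz": 0,"fingers": -1},{"x": 0,"y": 0,"z": 0,"wx": 0,"wy": 0,"wz": 0,"fingers": -1}], "grip_force": 20}}

```text
time_s: 6.35
position: [479.7, -239.4, 40.8]
eef_rot: [180.0, -0.1, -2.3]
force: [0.7, 1.1, 6.5]
finger_gap: 0.278
finger_force: 27.0
```

{"name": "jog_arm", "arguments": {"steps": [{"x": -3,"y": 0.1,"z": 0.4,"wx": 0,"wy": 0,"wz": 0,"fingers": -1},{"x": -5,"y": 0.2,"z": 0,"wx": 0,"wy": 0,"wz": 0,"fingers": -1},{"x": 0,"y": 0,"z": 0,"wx": 0,"wy": 0,"wz": 0,"fingers": -1}]}}

```text
time_s: 6.6
position: [470.5, -238.9, 40.7]
eef_rot: [-180.0, 0.0, -2.3]
force: [-1.7, -0.6, 1.3]
finger_gap: 0.273
finger_force: 26.4
```

Sliding freely, so I'll continue off the charger.

{"name": "jog_arm", "arguments": {"steps": [{"x": -6,"y": 0.24,"z": 0,"wx": 0,"wy": 0,"wz": 0,"fingers": -1},{"x": -8,"y": 0.32,"z": 0,"wx": 0,"wy": 0,"wz": 0,"fingers": -1},{"x": -8,"y": 0.32,"z": 0,"wx": 0,"wy": 0,"wz": 0,"fingers": -1},{"x": -8,"y": 0.32,"z": 0,"wx": 0,"wy": 0,"wz": 0,"fingers": -1},{"x": -8,"y": 0.32,"z": 0,"wx": 0,"wy": 0,"wz": 0,"fingers": -1},{"x": -8,"y": 0.32,"z": 0,"wx": 0,"wy": 0,"wz": 0,"fingers": -1},{"x": -4,"y": 0.16,"z": 0,"wx": 0,"wy": 0,"wz": 0,"fingers": -1},{"x": 0,"y": 0,"z": 0,"wx": 0,"wy": 0,"wz": 0,"fingers": -1}]}}

```text
time_s: 7.27
position: [420.0, -236.8, 40.6]
eef_rot: [-180.0, 0.1, -2.3]
force: [-1.2, 0.4, 1.2]
finger_gap: 0.275
finger_force: 26.4
```

{"name": "jog_arm", "arguments": {"steps": [{"x": 0,"y": 0,"z": 10,"wx": 0,"wy": 0,"wz": 0,"fingers": -1},{"x": 0,"y": 0,"z": 25,"wx": 0,"wy": 0,"wz": 0,"fingers": -1},{"x": 0,"y": 10,"z": 25,"wx": 0,"wy": 0,"wz": 1,"fingers": -1},{"x": 4,"y": 25,"z": 0,"wx": 0,"wy": 0,"wz": 1,"fingers": -1},{"x": 4,"y": 30,"z": 0,"wx": 0,"wy": 0,"wz": 1,"fingers": -1},{"x": 4,"y": 30,"z": 0,"wx": 0,"wy": 0,"wz": 1,"fingers": -1},{"x": 4,"y": 30,"z": 0,"wx": 0,"wy": 0,"wz": 1,"fingers": -1},{"x": 4,"y": 30,"z": 0,"wx": 0,"wy": 0,"wz": 1,"fingers": -1},{"x": 4,"y": 30,"z": 0,"wx": 0,"wy": 0,"wz": 1,"fingers": -1},{"x": 4,"y": 30,"z": 0,"wx": 0,"wy": 0,"wz": 1.1,"fingers": -1}]}}

```text
time_s: 8.1
position: [449.4, -20.4, 101.2]
eef_rot: [180.0, 0.0, 5.9]
force: [0.6, 0.2, -2.6]
finger_gap: 0.274
finger_force: 26.0
```

{"name": "jog_arm", "arguments": {"steps": [{"x": 4,"y": 30,"z": 0,"wx": 0,"wy": 0,"wz": 0,"fingers": -1},{"x": 4,"y": 30,"z": 0,"wx": 0,"wy": 0,"wz": 0,"fingers": -1},{"x": 2,"y": 20,"z": 0,"wx": 0,"wy": 0,"wz": 0,"fingers": -1},{"x": 0,"y": 13.5,"z": 0,"wx": 0,"wy": 0,"wz": 0,"fingers": -1},{"x": 0,"y": 0,"z": -10,"wx": 0,"wy": 0,"wz": 0,"fingers": -1},{"x": 0,"y": 0,"z": 0,"wx": 0,"wy": 0,"wz": 0,"fingers": -1},{"x": 0,"y": 0,"z": 0,"wx": 0,"wy": 0,"wz": 0,"fingers": -1},{"x": 0,"y": 0,"z": 0,"wx": 0,"wy": 0,"wz": 0,"fingers": -1}]}}

```text
time_s: 8.77
position: [460.8, 57.7, 91.0]
eef_rot: [-179.4, 0.0, 6.8]
force: [-0.2, -0.1, -2.2]
finger_gap: 0.271
finger_force: 25.9
```

```bash
python3 - <<'E'
from workcell import *
import cv2,numpy as np
print({k:manip.sense()[k] for k in("position","eef_rot","force")})
s=snapshot("side")["pixels"];t=snapshot("top")["pixels"]
a=cv2.resize(s[130:210,150:260,::-1],None,fx=5,fy=5,interpolation=2)[:,:400] if 0 else cv2.resize(s[130:205,150:250,::-1],(400,300))
b=cv2.resize(t[160:260,105:205,::-1],(400,300))
cv2.imwrite("pics/mouth.png",np.hstack([a,b]))
E
```

```text
{'position': array([460.8321977 ,  57.68622549,  91.02842722]), 'eef_rot': array([-1.79361124e+02,  1.39412620e-02,  6.75795161e+00]), 'force': array([-0.23152533, -0.10750865, -2.18758775])}
```

View pics/mouth.png

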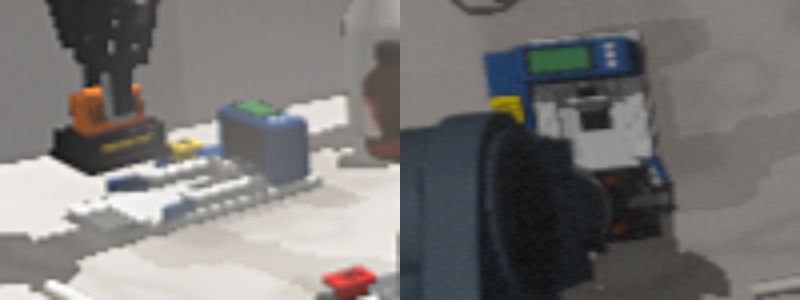

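The pack hangs level over the logger's mouth, but it still stands too far to the right. I'll let it settle and read the pose.

{"name": "jog_arm", "arguments": {"steps": [{"x": 0,"y": 0,"z": 0,"wx": 0,"wy": 0,"wz": 0,"fingers": -1},{"x": 0,"y": 0,"z": 0,"wx": 0,"wy": 0,"wz": 0,"fingers": -1},{"x": 0,"y": 0,"z": 0,"wx": 0,"wy": 0,"wz": 0,"fingers": -1}]}}

```text
time_s: 9.12
position: [460.9, 58.1, 90.8]
eef_rot: [-179.4, -0.0, 6.8]
force: [-0.1, 0.2, -3.3]
finger_gap: 0.277
finger_force: 25.9
```

{"name": "jog_arm", "arguments": {"steps": [{"x": -1.5,"y": 7,"z": 0,"wx": -0.6,"wy": 0,"wz": -0.9,"fingers": -1},{"x": -1.4,"y": 6.9,"z": 0,"wx": 0,"wy": 0,"wz": 0,"fingers": -1},{"x": 0,"y": 0,"z": -15,"wx": 0,"wy": 0,"wz": 0,"fingers": -1},{"x": 0,"y": 0,"z": -15,"wx": 0,"wy": 0,"wz": 0,"fingers": -1},{"x": 0,"y": 0,"z": 0,"wx": 0,"wy": 0,"wz": 0,"fingers": -1},{"x": 0,"y": 0,"z": 0,"wx": 0,"wy": 0,"wz": 0,"fingers": -1},{"x": 0,"y": 0,"z": 0,"wx": 0,"wy": 0,"wz": 0,"fingers": -1}]}}

```text
time_s: 9.7
position: [459.7, 59.1, 61.3]
eef_rot: [-179.3, 0.1, 6.9]
force: [0.3, 0.7, -2.0]
finger_gap: 0.277
finger_force: 25.9
```

```bash
python3 - <<'E'
from workcell import *
s=manip.sense()
for k in("joint_pos","joint_vel","joint_efforts","force","moment","position"):print(k,s[k].round(2))
E
```

```text
joint_pos [  6.86  14.07 -25.35  50.64   0.68 179.94]
joint_vel [-0.12 -0.42  0.38 -0.12  0.06  0.05]
joint_efforts [ 3.000e-02 -6.499e+01  4.210e+01 -4.000e-02  7.000e-02  0.000e+00]
force [ 0.26  0.74 -2.05]
moment [-0.03 -0.06  0.01]
position [459.7   59.11  61.31]
```

Joint 6 sits at its 180° limit, so this grasp can't reach the logger's yaw. I'll set the pack in the wide mouth about 3° askew, let go, turn the gripper half round and regrip.

{"name": "jog_arm", "arguments": {"steps": [{"x": 0,"y": 0,"z": 15,"wx": 0,"wy": 0,"wz": 1.5,"fingers": -1},{"x": 0,"y": 0,"z": 0,"wx": -0.7,"wy": 0,"wz": 1.5,"fingers": -1},{"x": 0,"y": 6,"z": 0,"wx": 0,"wy": 0,"wz": 0,"fingers": -1},{"x": -1.7,"y": 6.9,"z": 0,"wx": 0,"wy": 0,"wz": 0,"fingers": -1},{"x": 0,"y": 0,"z": 0,"wx": 0,"wy": 0,"wz": 0,"fingers": -1},{"x": 0,"y": 0,"z": 0,"wx": 0,"wy": 0,"wz": 0,"fingers": -1},{"x": 0,"y": 0,"z": 0,"wx": 0,"wy": 0,"wz": 0,"fingers": -1}]}}

```text
time_s: 10.28
position: [457.5, 72.1, 75.4]
eef_rot: [180.0, 0.2, 9.9]
force: [-0.2, -0.6, -1.8]
finger_gap: 0.272
finger_force: 26.0
```

{"name": "jog_arm", "arguments": {"steps": [{"x": 0,"y": 0,"z": -10,"wx": 0,"wy": 0,"wz": -0.6,"fingers": -1},{"x": 0,"y": 0,"z": -12,"wx": 0,"wy": 0,"wz": 0,"fingers": -1},{"x": 0,"y": 0,"z": -8,"wx": 0,"wy": 0,"wz": 0,"fingers": -1},{"x": 0,"y": 0,"z": -2,"wx": 0,"wy": 0,"wz": 0,"fingers": -1},{"x": 0,"y": 0,"z": -1,"wx": 0,"wy": 0,"wz": 0,"fingers": -1},{"x": 0,"y": 0,"z": 0,"wx": 0,"wy": 0,"wz": 0,"fingers": -1},{"x": 0,"y": 0,"z": 0,"wx": 0,"wy": 0,"wz": 0,"fingers": -1}]}}

```text
time_s: 10.87
position: [458.1, 71.9, 43.1]
eef_rot: [180.0, 0.2, 9.3]
force: [0.1, -0.4, -1.5]
finger_gap: 0.278
finger_force: 25.9
```

{"name": "jog_arm", "arguments": {"steps": [{"x": 0,"y": 0,"z": -1.5,"wx": 0,"wy": 0,"wz": 0,"fingers": -1},{"x": 0,"y": 0,"z": -1,"wx": 0,"wy": 0,"wz": 0,"fingers": -1},{"x": 0,"y": 0,"z": 0,"wx": 0,"wy": 0,"wz": 0,"fingers": -1},{"x": 0,"y": 0,"z": 0,"wx": 0,"wy": 0,"wz": 0,"fingers": -1}]}}

```text
time_s: 11.2
position: [458.2, 71.9, 40.5]
eef_rot: [180.0, 0.1, 9.3]
force: [1.3, -1.6, 1.8]
finger_gap: 0.276
finger_force: 26.6
```

{"name": "jog_arm", "arguments": {"steps": [{"x": 0,"y": 0,"z": 0,"wx": 0,"wy": 0,"wz": 0,"fingers": 0},{"x": 0,"y": 0,"z": 0,"wx": 0,"wy": 0,"wz": 0,"fingers": 0.2},{"x": 0,"y": 0,"z": 0,"wx": 0,"wy": 0,"wz": 0,"fingers": 0.2},{"x": 0,"y": 0,"z": 15,"wx": 0,"wy": 0,"wz": 0,"fingers": 0.2},{"x": 0,"y": 0,"z": 25,"wx": 0,"wy": 0,"wz": 0,"fingers": 0.2},{"x": 0,"y": 0,"z": 25,"wx": 0,"wy": 0,"wz": 0,"fingers": 0.2},{"x": 0,"y": -20,"z": 10,"wx": 0,"wy": 0,"wz": 7.1,"fingers": 0.2},{"x": 0,"y": -25,"z": 0,"wx": 0,"wy": 0,"wz": 7.1,"fingers": 0.2},{"x": 0,"y": -25,"z": 0,"wx": 0,"wy": 0,"wz": 7.1,"fingers": 0.2},{"x": 0,"y": -25,"z": 0,"wx": 0,"wy": 0,"wz": 7.1,"fingers": 0.2}]}}

```text
time_s: 12.03
position: [457.8, -24.0, 115.4]
eef_rot: [180.0, 0.2, 38.1]
force: [0.5, -0.8, -0.4]
finger_gap: 0.601
finger_force: 0.0
```

{"name": "jog_arm", "arguments": {"steps": [{"x": 0,"y": -20,"z": 0,"wx": 0,"wy": 0,"wz": 7.1,"fingers": 0.2},{"x": 0,"y": -20,"z": 0,"wx": 0,"wy": 0,"wz": 7.1,"fingers": 0.2},{"x": 0,"y": -15,"z": 0,"wx": 0,"wy": 0,"wz": 7.1,"fingers": 0.2},{"x": 0,"y": 0,"z": 0,"wx": 0,"wy": 0,"wz": 7.1,"fingers": 0.2},{"x": 0,"y": 0,"z": 0,"wx": 0,"wy": 0,"wz": 7.1,"fingers": 0.2},{"x": 0,"y": 0,"z": 0,"wx": 0,"wy": 0,"wz": 7.1,"fingers": 0.2},{"x": 0,"y": 0,"z": 0,"wx": 0,"wy": 0,"wz": 7.1,"fingers": 0.2},{"x": 0,"y": 0,"z": 0,"wx": 0,"wy": 0,"wz": 7.1,"fingers": 0.2},{"x": 0,"y": 0,"z": 0,"wx": 0,"wy": 0,"wz": 7.1,"fingers": 0.2},{"x": 0,"y": 0,"z": 0,"wx": 0,"wy": 0,"wz": 7.1,"fingers": 0.2}]}}

```text
time_s: 12.87
position: [457.7, -78.0, 115.1]
eef_rot: [-180.0, 0.2, 109.1]
force: [0.2, -1.0, 0.1]
finger_gap: 0.601
finger_force: 0.0
```

{"name": "jog_arm", "arguments": {"steps": [{"x": 0,"y": 0,"z": 0,"wx": 0,"wy": 0,"wz": 7.1,"fingers": 0.2},{"x": 0,"y": 0,"z": 0,"wx": 0,"wy": 0,"wz": 7.1,"fingers": 0.2},{"x": 0,"y": 0,"z": 0,"wx": 0,"wy": 0,"wz": 7.1,"fingers": 0.2},{"x": 0,"y": 0,"z": 0,"wx": 0,"wy": 0,"wz": 7.1,"fingers": 0.2},{"x": 0,"y": 0,"z": 0,"wx": 0,"wy": 0,"wz": 7.1,"fingers": 0.2},{"x": 0,"y": 0,"z": 0,"wx": 0,"wy": 0,"wz": 7.1,"fingers": 0.2},{"x": 0,"y": 0,"z": 0,"wx": 0,"wy": 0,"wz": 7.1,"fingers": 0.2},{"x": 0,"y": 0,"z": 0,"wx": 0,"wy": 0,"wz": 7.1,"fingers": 0.2},{"x": 0,"y": 0,"z": 0,"wx": 0,"wy": 0,"wz": 0,"fingers": 0.2},{"x": 0,"y": 0,"z": 0,"wx": 0,"wy": 0,"wz": 0,"fingers": 0.2}]}}

```text
time_s: 13.7
position: [457.7, -78.1, 115.2]
eef_rot: [180.0, 0.2, 165.3]
force: [-0.2, -0.6, 0.2]
finger_gap: 0.599
finger_force: 0.0
```

```bash
python3 - <<'E'
from rib import *
s=orange();np.savez("top2.npz",**s)
q=manip.sense();print(q["joint_pos"].round(1),q["position"].round(1),q["eef_rot"].round(1))
b=cv2.resize(s["pixels"][165:255,110:190,::-1],None,fx=6,fy=6,interpolation=2);cv2.imwrite("pics/set.png",b)
E
```

```text
[ -9.7  11.1 -20.6  58.1  -0.    5.1] [457.7 -78.1 115.1] [180.    0.2 165.2]
```

View pics/set.png

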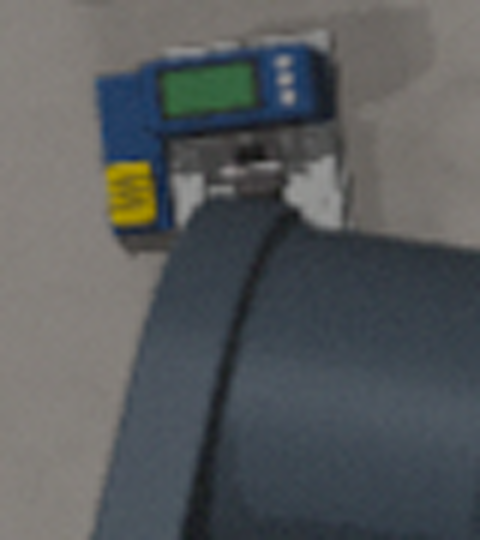

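The arm still hides the pack in this crop (only the logger's head at about (240,90) is visible). The pack's place is known from the release pose, so I'll go back and regrip at the logger's yaw.

{"name": "jog_arm", "arguments": {"steps": [{"x": 0,"y": 25,"z": 0,"wx": 0,"wy": 0,"wz": 6,"fingers": 0.2},{"x": 0,"y": 30,"z": 0,"wx": 0,"wy": 0,"wz": 6,"fingers": 0.2},{"x": 0,"y": 30,"z": 0,"wx": 0,"wy": 0,"wz": 6,"fingers": 0.2},{"x": 0,"y": 30,"z": 0,"wx": 0,"wy": 0,"wz": 2.6,"fingers": 0.2},{"x": 0,"y": 25,"z": 0,"wx": 0,"wy": 0,"wz": 0,"fingers": 0.2},{"x": 0.5,"y": 10,"z": -5,"wx": 0,"wy": 0,"wz": 0,"fingers": 0.2},{"x": 0,"y": 0,"z": -15,"wx": 0,"wy": 0,"wz": 0,"fingers": 0.2},{"x": 0,"y": 0,"z": -10,"wx": 0,"wy": 0,"wz": 0,"fingers": 0.2},{"x": 0,"y": 0,"z": 0,"wx": 0,"wy": 0,"wz": 0,"fingers": 0.2},{"x": 0,"y": 0,"z": 0,"wx": 0,"wy": 0,"wz": 0,"fingers": 0.2}]}}

```text
time_s: 14.58
position: [457.9, 71.6, 84.9]
eef_rot: [180.0, 0.1, -174.0]
force: [0.6, -0.9, 1.1]
finger_gap: 0.601
finger_force: 0.0
```

{"name": "jog_arm", "arguments": {"steps": [{"x": 0.3,"y": 0.4,"z": -12,"wx": 0,"wy": 0,"wz": -0.1,"fingers": 0.2},{"x": 0,"y": 0,"z": -12,"wx": 0,"wy": 0,"wz": 0,"fingers": 0.2},{"x": 0,"y": 0,"z": -12,"wx": 0,"wy": 0,"wz": 0,"fingers": 0.2},{"x": 0,"y": 0,"z": -7,"wx": 0,"wy": 0,"wz": 0,"fingers": 0.2},{"x": 0,"y": 0,"z": 0,"wx": 0,"wy": 0,"wz": 0,"fingers": -0.2},{"x": 0,"y": 0,"z": 0,"wx": 0,"wy": 0,"wz": 0,"fingers": -1},{"x": 0,"y": 0,"z": 0,"wx": 0,"wy": 0,"wz": 0,"fingers": -1},{"x": 0,"y": 0,"z": 0,"wx": 0,"wy": 0,"wz": 0,"fingers": -1},{"x": 0,"y": 0,"z": 0,"wx": 0,"wy": 0,"wz": 0,"fingers": -1}], "grip_force": 20}}

```text
time_s: 15.33
position: [459.0, 72.3, 42.8]
eef_rot: [180.0, 0.2, -174.0]
force: [-2.4, -1.7, 5.2]
finger_gap: 0.278
finger_force: 20.6
```

{"name": "jog_arm", "arguments": {"steps": [{"x": 3,"y": 0.3,"z": 0.4,"wx": 0,"wy": 0,"wz": -0.1,"fingers": -1},{"x": 5,"y": 0.5,"z": 0,"wx": 0,"wy": 0,"wz": 0,"fingers": -1},{"x": 0,"y": 0,"z": 0,"wx": 0,"wy": 0,"wz": 0,"fingers": -1}]}}

```text
time_s: 15.58
position: [467.8, 73.3, 42.8]
eef_rot: [180.0, 0.2, -174.1]
force: [1.7, 0.5, 5.1]
finger_gap: 0.276
finger_force: 20.1
```

{"name": "jog_arm", "arguments": {"steps": [{"x": 4,"y": 0.4,"z": 0,"wx": 0,"wy": 0,"wz": 0,"fingers": -1},{"x": 4,"y": 0.4,"z": 0,"wx": 0,"wy": 0,"wz": 0,"fingers": -1},{"x": 4,"y": 0.4,"z": 0,"wx": 0,"wy": 0,"wz": 0,"fingers": -1},{"x": 0,"y": 0,"z": 0,"wx": 0,"wy": 0,"wz": 0,"fingers": -1}]}}

```text
time_s: 15.92
position: [479.6, 74.4, 42.8]
eef_rot: [180.0, 0.2, -174.1]
force: [2.3, 0.0, 4.1]
finger_gap: 0.278
finger_force: 20.1
```

{"name": "jog_arm", "arguments": {"steps": [{"x": 4,"y": 0.4,"z": 0.4,"wx": 0,"wy": 0,"wz": 0,"fingers": -1},{"x": 4,"y": 0.4,"z": 0.3,"wx": 0,"wy": 0,"wz": 0,"fingers": -1},{"x": 4,"y": 0.4,"z": 0,"wx": 0,"wy": 0,"wz": 0,"fingers": -1},{"x": 0,"y": 0,"z": 0,"wx": 0,"wy": 0,"wz": 0,"fingers": -1}]}}

```text
time_s: 16.25
position: [491.3, 75.6, 43.1]
eef_rot: [180.0, 0.2, -174.1]
force: [-0.3, -0.4, -1.7]
finger_gap: 0.278
finger_force: 19.7
```

{"name": "jog_arm", "arguments": {"steps": [{"x": 3,"y": 0.3,"z": 0,"wx": 0,"wy": 0,"wz": 0,"fingers": -1},{"x": 3,"y": 0.3,"z": 0,"wx": 0,"wy": 0,"wz": 0,"fingers": -1},{"x": 0,"y": 0,"z": 0,"wx": 0,"wy": 0,"wz": 0,"fingers": -1}]}}

```text
time_s: 16.5
position: [497.1, 76.2, 43.2]
eef_rot: [180.0, 0.2, -174.1]
force: [0.3, 0.1, -1.7]
finger_gap: 0.274
finger_force: 19.7
```

{"name": "jog_arm", "arguments": {"steps": [{"x": 3,"y": 0.3,"z": 0,"wx": 0,"wy": 0,"wz": 0,"fingers": -1},{"x": 3,"y": 0.3,"z": 0,"wx": 0,"wy": 0,"wz": 0,"fingers": -1},{"x": 0,"y": 0,"z": 0,"wx": 0,"wy": 0,"wz": 0,"fingers": -1}]}}

```text
time_s: 16.75
position: [503.2, 76.8, 43.3]
eef_rot: [180.0, 0.2, -174.1]
force: [0.1, 0.3, -2.3]
finger_gap: 0.277
finger_force: 19.7
```

{"name": "jog_arm", "arguments": {"steps": [{"x": 2,"y": 0.2,"z": 0,"wx": 0,"wy": 0,"wz": 0,"fingers": -1},{"x": 2,"y": 0.2,"z": 0,"wx": 0,"wy": 0,"wz": 0,"fingers": -1},{"x": 0,"y": 0,"z": 0,"wx": 0,"wy": 0,"wz": 0,"fingers": -1}]}}

```text
time_s: 17.0
position: [507.0, 77.2, 43.3]
eef_rot: [180.0, 0.2, -174.1]
force: [-0.5, 0.2, -3.2]
finger_gap: 0.273
finger_force: 19.7
```

{"name": "jog_arm", "arguments": {"steps": [{"x": 2,"y": 0.2,"z": -0.3,"wx": 0,"wy": 0,"wz": 0,"fingers": -1},{"x": 2,"y": 0.2,"z": 0,"wx": 0,"wy": 0,"wz": 0,"fingers": -1},{"x": 0,"y": 0,"z": 0,"wx": 0,"wy": 0,"wz": 0,"fingers": -1}]}}

```text
time_s: 17.25
position: [511.0, 77.6, 43.0]
eef_rot: [180.0, 0.2, -174.1]
force: [0.1, -0.5, -2.9]
finger_gap: 0.274
finger_force: 19.7
```

{"name": "jog_arm", "arguments": {"steps": [{"x": 2,"y": 0.2,"z": 0,"wx": 0,"wy": 0,"wz": 0,"fingers": -1},{"x": 2,"y": 0.2,"z": 0,"wx": 0,"wy": 0,"wz": 0,"fingers": -1},{"x": 0,"y": 0,"z": 0,"wx": 0,"wy": 0,"wz": 0,"fingers": -1}]}}

```text
time_s: 17.5
position: [515.0, 78.0, 43.0]
eef_rot: [180.0, 0.2, -174.1]
force: [-0.3, 0.5, -2.0]
finger_gap: 0.279
finger_force: 19.7
```

{"name": "jog_arm", "arguments": {"steps": [{"x": 2,"y": 0.2,"z": 0,"wx": 0,"wy": 0,"wz": 0,"fingers": -1},{"x": 2,"y": 0.2,"z": 0,"wx": 0,"wy": 0,"wz": 0,"fingers": -1},{"x": 0,"y": 0,"z": 0,"wx": 0,"wy": 0,"wz": 0,"fingers": -1}]}}

```text
time_s: 17.75
position: [519.0, 78.4, 43.0]
eef_rot: [180.0, 0.2, -174.1]
force: [-0.1, -0.5, -2.5]
finger_gap: 0.281
finger_force: 19.7
```

{"name": "jog_arm", "arguments": {"steps": [{"x": 2,"y": 0.2,"z": -0.4,"wx": 0,"wy": 0,"wz": 0,"fingers": -1},{"x": 2,"y": 0.2,"z": 0,"wx": 0,"wy": 0,"wz": 0,"fingers": -1},{"x": 0,"y": 0,"z": 0,"wx": 0,"wy": 0,"wz": 0,"fingers": -1}]}}

```text
time_s: 18.0
position: [522.8, 78.8, 42.8]
eef_rot: [180.0, 0.2, -174.1]
force: [-1.8, -0.2, 4.1]
finger_gap: 0.273
finger_force: 20.6
```

{"name": "jog_arm", "arguments": {"steps": [{"x": 2,"y": 0.2,"z": 0,"wx": 0,"wy": 0,"wz": 0,"fingers": -1},{"x": 2,"y": 0.2,"z": 0,"wx": 0,"wy": 0,"wz": 0,"fingers": -1},{"x": 0,"y": 0,"z": 0,"wx": 0,"wy": 0,"wz": 0,"fingers": -1}]}}

```text
time_s: 18.25
position: [526.8, 79.2, 42.8]
eef_rot: [180.0, 0.2, -174.1]
force: [-3.6, 0.1, 5.6]
finger_gap: 0.274
finger_force: 20.7
```

{"name": "jog_arm", "arguments": {"steps": [{"x": 2,"y": 0.2,"z": 0,"wx": 0,"wy": 0,"wz": 0,"fingers": -1},{"x": 2,"y": 0.2,"z": 0,"wx": 0,"wy": 0,"wz": 0,"fingers": -1},{"x": 0,"y": 0,"z": 0,"wx": 0,"wy": 0,"wz": 0,"fingers": -1}]}}

```text
time_s: 18.5
position: [530.4, 79.5, 42.8]
eef_rot: [180.0, 0.2, -174.1]
force: [-5.9, -0.3, 8.1]
finger_gap: 0.276
finger_force: 21.1
```

{"name": "jog_arm", "arguments": {"steps": [{"x": 2,"y": 0.2,"z": 0.1,"wx": 0,"wy": 0,"wz": 0,"fingers": -1},{"x": 2,"y": 0.2,"z": 0,"wx": 0,"wy": 0,"wz": 0,"fingers": -1},{"x": 0,"y": 0,"z": 0,"wx": 0,"wy": 0,"wz": 0,"fingers": -1}]}}

```text
time_s: 18.75
position: [534.4, 79.9, 42.8]
eef_rot: [180.0, 0.2, -174.1]
force: [-5.0, 0.3, 6.6]
finger_gap: 0.278
finger_force: 20.8
```

{"name": "jog_arm", "arguments": {"steps": [{"x": 2,"y": 0.2,"z": 0,"wx": 0,"wy": 0,"wz": 0,"fingers": -1},{"x": 2,"y": 0.2,"z": 0,"wx": 0,"wy": 0,"wz": 0,"fingers": -1},{"x": 0,"y": 0,"z": 0,"wx": 0,"wy": 0,"wz": 0,"fingers": -1}]}}

```text
time_s: 19.0
position: [538.3, 80.4, 42.9]
eef_rot: [180.0, 0.1, -174.1]
force: [-5.5, -0.5, 7.5]
finger_gap: 0.279
finger_force: 21.0
```

{"name": "jog_arm", "arguments": {"steps": [{"x": 1,"y": 0.1,"z": 0,"wx": 0,"wy": 0,"wz": 0,"fingers": -1},{"x": 1,"y": 0.1,"z": 0,"wx": 0,"wy": 0,"wz": 0,"fingers": -1},{"x": 0,"y": 0,"z": 0,"wx": 0,"wy": 0,"wz": 0,"fingers": -1}]}}

```text
time_s: 19.25
position: [540.0, 80.5, 42.9]
eef_rot: [180.0, 0.1, -174.1]
force: [-8.5, -0.8, 9.7]
finger_gap: 0.28
finger_force: 21.2
```

{"name": "jog_arm", "arguments": {"steps": [{"x": 1,"y": 0.1,"z": 0,"wx": 0,"wy": 0,"wz": 0,"fingers": -1},{"x": 1,"y": 0.1,"z": 0,"wx": 0,"wy": 0,"wz": 0,"fingers": -1},{"x": 0,"y": 0,"z": 0,"wx": 0,"wy": 0,"wz": 0,"fingers": -1}]}}

```text
time_s: 19.5
position: [541.9, 80.7, 42.9]
eef_rot: [180.0, 0.1, -174.1]
force: [-7.8, -0.2, 10.1]
finger_gap: 0.279
finger_force: 21.3
```

```bash
python3 - <<'E'
from workcell import *
import cv2
s=snapshot("side")["pixels"]
cv2.imwrite("pics/in.png",cv2.resize(s[140:215,160:260,::-1],(800,600),interpolation=2))
E
```

```text
(no output)
```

View pics/in.png

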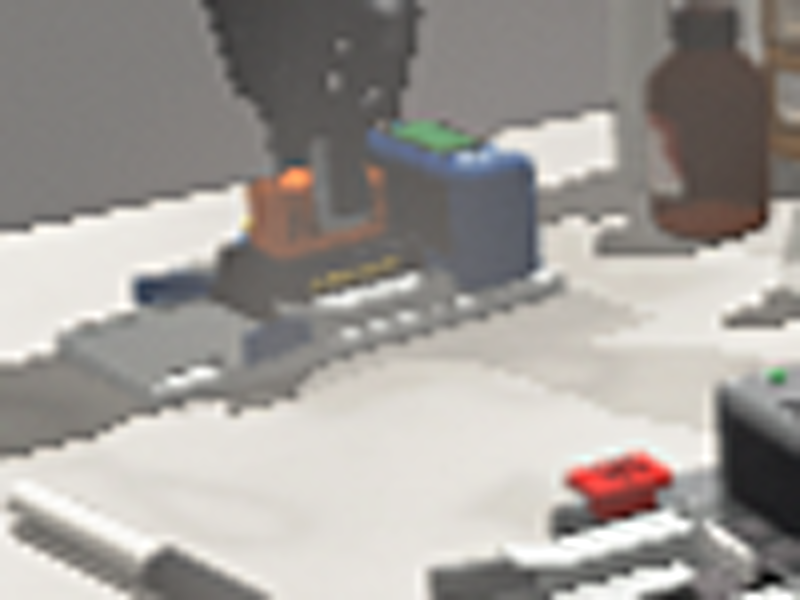

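The side crop shows the pack well under the lips and level. The finger sits a few mm ahead of the rib's middle, a slight slip, so I'll grip a bit firmer and continue gently.

{"name": "jog_arm", "arguments": {"steps": [{"x": 0,"y": 0,"z": 0.3,"wx": 0,"wy": 0,"wz": 0,"fingers": -1},{"x": 1,"y": 0.1,"z": 0,"wx": 0,"wy": 0,"wz": 0,"fingers": -1},{"x": 1,"y": 0.1,"z": 0,"wx": 0,"wy": 0,"wz": 0,"fingers": -1},{"x": 0,"y": 0,"z": 0,"wx": 0,"wy": 0,"wz": 0,"fingers": -1}], "grip_force": 28}}

```text
time_s: 19.88
position: [543.8, 80.9, 43.0]
eef_rot: [180.0, 0.1, -174.1]
force: [-8.5, -0.2, 7.5]
finger_gap: 0.276
finger_force: 28.1
```

{"name": "jog_arm", "arguments": {"steps": [{"x": 1,"y": 0.1,"z": 0,"wx": 0,"wy": 0,"wz": 0,"fingers": -1},{"x": 1,"y": 0.1,"z": 0,"wx": 0,"wy": 0,"wz": 0,"fingers": -1},{"x": 0,"y": 0,"z": 0,"wx": 0,"wy": 0,"wz": 0,"fingers": -1}]}}

```text
time_s: 20.13
position: [546.0, 81.2, 42.9]
eef_rot: [180.0, 0.1, -174.1]
force: [-6.4, 0.2, 6.2]
finger_gap: 0.274
finger_force: 27.9
```

{"name": "jog_arm", "arguments": {"steps": [{"x": 0.7,"y": 0.1,"z": 0,"wx": 0,"wy": 0,"wz": 0,"fingers": -1},{"x": 0,"y": 0,"z": 0,"wx": 0,"wy": 0,"wz": 0,"fingers": -1}]}}

```text
time_s: 20.3
position: [546.9, 81.2, 42.9]
eef_rot: [180.0, 0.1, -174.1]
force: [-4.8, -0.0, 3.7]
finger_gap: 0.271
finger_force: 28.1
```

{"name": "jog_arm", "arguments": {"steps": [{"x": 0.7,"y": 0.1,"z": 0,"wx": 0,"wy": 0,"wz": 0,"fingers": -1},{"x": 0,"y": 0,"z": 0,"wx": 0,"wy": 0,"wz": 0,"fingers": -1}]}}

```text
time_s: 20.47
position: [547.2, 81.3, 42.9]
eef_rot: [180.0, 0.1, -174.1]
force: [-7.8, 0.1, 6.7]
finger_gap: 0.277
finger_force: 28.5
```

{"name": "jog_arm", "arguments": {"steps": [{"x": -1,"y": -0.1,"z": 0,"wx": 0,"wy": 0,"wz": 0,"fingers": -1},{"x": -1,"y": -0.1,"z": 0,"wx": 0,"wy": 0,"wz": 0,"fingers": -1},{"x": 0,"y": 0,"z": 0,"wx": 0,"wy": 0,"wz": 0,"fingers": -1}]}}

```text
time_s: 20.72
position: [546.5, 81.2, 43.0]
eef_rot: [180.0, 0.2, -174.1]
force: [2.3, 0.3, -5.4]
finger_gap: 0.274
finger_force: 28.0
```

{"name": "jog_arm", "arguments": {"steps": [{"x": -0.8,"y": -0.1,"z": 0,"wx": 0,"wy": 0,"wz": 0,"fingers": -1},{"x": 0,"y": 0,"z": 0,"wx": 0,"wy": 0,"wz": 0,"fingers": -1}]}}

```text
time_s: 20.88
position: [546.3, 81.1, 43.1]
eef_rot: [180.0, 0.3, -174.1]
force: [8.1, 0.5, -6.7]
finger_gap: 0.27
finger_force: 27.9
```

The catch resists the pull at 8 N on top of the ejector's push, so it has clicked. I'll relax, release and retreat.

{"name": "jog_arm", "arguments": {"steps": [{"x": 1.1,"y": 0.1,"z": -0.2,"wx": 0,"wy": 0,"wz": 0,"fingers": -1},{"x": 0,"y": 0,"z": 0,"wx": 0,"wy": 0,"wz": 0,"fingers": -0.3},{"x": 0,"y": 0,"z": 0,"wx": 0,"wy": 0,"wz": 0,"fingers": 0.1},{"x": 0,"y": 0,"z": 0,"wx": 0,"wy": 0,"wz": 0,"fingers": 0.1},{"x": 0,"y": 0,"z": 0,"wx": 0,"wy": 0,"wz": 0,"fingers": 0.1},{"x": 0,"y": 0,"z": 10,"wx": 0,"wy": 0,"wz": 0,"fingers": 0.1},{"x": 0,"y": 0,"z": 25,"wx": 0,"wy": 0,"wz": 0,"fingers": 0.1},{"x": 0,"y": 0,"z": 35,"wx": 0,"wy": 0,"wz": 0,"fingers": 0.1},{"x": -20,"y": -20,"z": 30,"wx": 0,"wy": 0,"wz": 0,"fingers": 0.1},{"x": -30,"y": -25,"z": 10,"wx": 0,"wy": 0,"wz": 0,"fingers": 0.1}]}}

```text
time_s: 21.72
position: [498.9, 36.7, 157.3]
eef_rot: [180.0, 0.5, -174.0]
force: [0.8, -1.2, 1.7]
finger_gap: 0.547
finger_force: 0.0
```

{"name": "jog_arm", "arguments": {"steps": [{"x": -20,"y": -35,"z": 0,"wx": 0,"wy": 0,"wz": 0,"fingers": 0.1},{"x": -20,"y": -35,"z": 0,"wx": 0,"wy": 0,"wz": 0,"fingers": 0.1},{"x": 0,"y": -35,"z": 0,"wx": 0,"wy": 0,"wz": 0,"fingers": 0.1},{"x": 0,"y": -35,"z": 0,"wx": 0,"wy": 0,"wz": 0,"fingers": 0.1},{"x": 0,"y": -35,"z": 0,"wx": 0,"wy": 0,"wz": 0,"fingers": 0.1},{"x": 0,"y": -35,"z": 0,"wx": 0,"wy": 0,"wz": 0,"fingers": 0.1},{"x": 0,"y": -35,"z": 0,"wx": 0,"wy": 0,"wz": 0,"fingers": 0.1},{"x": 0,"y": 0,"z": 0,"wx": 0,"wy": 0,"wz": 0,"fingers": 0.1},{"x": 0,"y": 0,"z": 0,"wx": 0,"wy": 0,"wz": 0,"fingers": 0.1}]}}

```text
time_s: 22.47
position: [456.0, -210.4, 153.3]
eef_rot: [180.0, 0.2, -174.3]
force: [-1.2, 0.6, -0.6]
finger_gap: 0.554
finger_force: 0.0
```

```bash
python3 - <<'E'
from rib import *
s=orange();q=manip.sense();print(q["position"].round(1))
a=cv2.resize(s["pixels"][165:240,115:190,::-1],(400,400),interpolation=2)
t=snapshot("side")["pixels"];b=cv2.resize(t[140:215,170:245,::-1],(400,400),interpolation=2)
cv2.imwrite("pics/end.png",np.hstack([a,b]))
E
```

```text
[145, 190, 9, 18, 126] [149.3 198.2] [546.1  81.8  62. ]
[ 456.1 -209.3  153.2]
```

View pics/end.png

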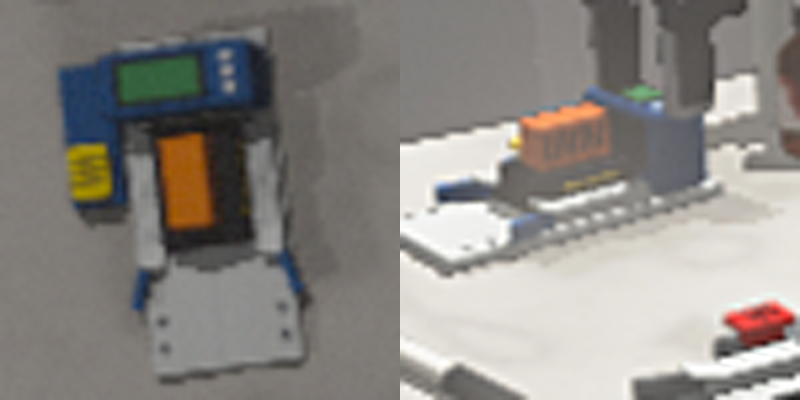

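The pack sits against the logger's head at about x = +4.5 mm local, with the ejector not having pushed it back. The arm is clear of everything, so I'm handing in.

```bash
python3 -c "
from workcell import manip
print(manip.sign_off())"
```

```text
the job is handed in; nothing more can be done
None
```

The pack was released from the charger and slid onto the logger until its catch clicked (it held against an 8 N pull back), then let go; I handed the job in at about 22.5 s with the arm clear, and the sign-off gave no verdict.

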